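# Load a well plate under the hold-down bridge of a plate shaker

### The arm

A 6-joint arm with a two-finger parallel gripper is mounted at the origin on a cart in front of the work surface, level with it; the furniture and walls round the work are solid. World frame = base frame: x ahead of the robot, y to its left, z up, the work surface at z = 0. Lengths are in mm, angles in rad, forces in N, time in s.
With the tool pointing down it reaches from about 350 to 775 mm from the base axis. Payload 7.3 kg.
Tool frame: the origin (TCP) lies at the very end of the fingers, on their centre line; the grasp point (between the pads) lies 19 mm behind it; x points along the fingers, y is the direction in which the jaws open and shut, and the axes are right-handed (so a half turn about x gives the same grasp; the last joint's range is limited). The gripper opens to 92 mm and grips with 3 to 60 N. Pads are 19 mm wide; open, the fingers measure 130 mm over their backs; the gripper's body (75 mm by 190 mm) begins 47 mm behind the grasp point.
Start: joints at [1.082, 0.342, 1.524, -0, 1.275, -0.146], TCP at [176.453, 494.482, 195.441] pointing down, gripper open.
Joint ranges: [-2.53, 2.53], [-0.77, 2.02], [0.04, 2.7], [-1, 4.14], [0.28, 2.66], [-3.11, 3.11]. Speed limits (rad/s): [2.57, 2.57, 3.14, 3.14, 3.14, 3.14].

### API

Orientations are given as [roll, pitch, yaw] about the fixed x, y, z axes, in that order (R = Rz(yaw) Ry(pitch) Rx(roll)).
In Python, from plant import bot gives the robot as it stands.
- The arm moves only by the tool step_arm, never from a script. Its argument "targets" is a list that holds one entry, the list of rows, each a list of 4 numbers: the shift along the tool's x, y, z in m, then the turn about the tool's x in degrees. A call has exactly 5 rows; each row is the pose to reach, as a shift and turn from the pose measured when the call began, along the tool's axes at that moment; what a row does not reach only later rows make up. A row lasts 1/12 s, in which the tool goes at most 41.7 mm and 7.16 degrees, less where a joint would pass 70% of its speed; a pose out of reach is approached as far as the arm can. A call with a gripper value outside its range is refused whole. "jaw" is the closure, from 0 (fully open) to 1 (shut), set as the call begins (left out, the last holds). The fingers move at their own pace and stop on an object; the grip force is fixed at half the most. Time passes only in rows, so rows that repeat a pose let the fingers close, or fill a call up. It gives the time, the measured TCP pose, the force and the opening at its end, in the units of the state.
- bot.get_obs(): the state, without advancing time (a new reading comes with each control period).
- bot.capture(name): name is "scene" or "top" or "wrist"; returns a dict with "color" (480x640x3 uint8, red, green, blue), "depth" (480x640 float32, mm along the optical axis (not along the pixel's ray), 0 where there is no reading), "fov_y" (degrees; the focal length in pixels is half the picture's height over the tangent of half this angle, whatever the lens; pixels are square), "cx", "cy" (the principal point, pixels), "dist_coeffs" ([k1, k2, p1, p2, k3] as OpenCV has them; the pictures are not rectified), "rvec" (rotation vector, rad) and "tvec" (3), from world to camera coordinates, as OpenCV has them. Camera axes: x right, y down, z forward; pixel columns grow to the right and rows downward; lengths in mm; the calibration is good to about 2 mm. A picture is of the moment at which its call begins.
- bot.close_job(): hands the job in, once; it reports no verdict.
The state is a dict: "time": time; "joint_positions": joint angles; "dq": joint speeds; "tau": joint torques, N m; "tool_pos": TCP position; "tcp_rot": TCP orientation; "contact_force": force on the tool from outside, world axes, zero at the start; "moment": the same for the moment, N m; "grip_width": finger opening in mm.
Only numpy, scipy, OpenCV 4.12 (cv2) and the standard library are available. Lean on these libraries where they do the work, as an engineer would, in place of code of your own. Each camera call takes 0.05 s, during which the arm holds its last target. There are 200 camera calls.

### The job

Load the white well plate on the bench shaker: with your fingertips push it flat along the platform, between the two side rails and under the low hold-down bridge, until it is fully home against the end stop, without lifting it, tipping it up or wedging it against the bridge. Then push the swing clip shut across the front end of the plate so that it cannot walk out while shaking. Nothing is to be picked up, and the rack, marker and timer round the shaker stay where they are.

Things in the scene. Friction and masses are not known exactly. Their poses are not given: they have to be found in the camera images.
- shaker: Bench plate shaker, fixed: white housing, grey platform 300 mm along x by 190 mm along y, top 72 mm above the worktop; a low control panel (45 mm high) in front reaches to x = -180 mm. Origin: on the worktop under the platform's centre; x is the direction in which the plate is pushed in, y to the left, z up. The platform is plain from x = -150 to 15 mm but for the clip
- rails (a point): Two fixed side rails of slippery black plastic on the platform, 8 mm high, inner faces 89 mm apart, straight from x = 54 to 146 mm of the shaker; in front of that they flare evenly, so that the mouth is 113 mm wide at x = 18 mm. This point: on the platform, midway between the rails, at the flared mouth's front (shaker x = 18 mm, y = 0)
- home (a point): Point on the platform under the centre of a plate that is fully home (shaker x = 75 mm, y = 0): its far end touches the end stop, a 12 mm high block whose face is at x = 138 mm, and its near end is at x = 11 mm, 7 mm in front of the flared mouth
- bridge: Hold-down bridge of the shaker, a plain metal bar across the rails, 24 mm wide along x, underside 19 mm and top 28 mm above the platform, on legs at y = +-58 mm (feet to +-84 mm). Fixed. Origin: on the platform under its middle, at x = 85 mm of the shaker; axes as the shaker's
- plate: White 96-well plate, 127 mm long, 85 mm wide, 16 mm high, loose, 60 g, lying on the front part of the platform roughly lengthwise to the rails, a little askew and often off to the right. Origin: centre of its underside; its y axis is its length, about along the shaker's x; z up
- clip (a joint): Angle of the swing clip, a flat steel arm that turns level about an upright pivot with slight friction and stays where it is left. At 0 the arm points outward and toward the robot (150 degrees anticlockwise from the shaker's x); the value grows anticlockwise seen from above to 2.094 rad, shut at its limit: the arm points along -y of the shaker, 2 mm in front of a plate that is home
- clip_pivot (a point): Pivot of the swing clip, on the platform left of the rails' mouth (shaker x = 3 mm, y = 68 mm). The clip's arm is 12 mm wide, 56 mm long from pivot to end, and lies 3 to 11 mm above the platform; a plate that is not home is in its way
- clip_post (a point): The black post that stands on the clip's arm for pushing it, 13 mm thick at its cap, up to 32 mm above the platform, 46 mm from the pivot. This point: on its axis, 18 mm above the platform
- tube_rack: Clear tube rack with tubes, 60 x 172 x 47 mm, loose, on the worktop right of the shaker; leave alone. Origin: centre of its underside, y along its length
- marker: Marker pen with a black cap, 13 x 130 x 14 mm, loose, on the worktop in front of the shaker and to its right; leave alone. Origin: centre of its underside, y along its length
- timer: White bench timer, 58 x 72 x 21 mm, loose, on the worktop left of the shaker; leave alone. Origin: centre of its underside
There are look-alikes about, which are no part of the job. Of the things like the plate, leave any that is brown; of the rest the larger one is meant.

How it is judged:
By the outcome, as a careful person would: the job done as asked, in the order asked, and still so for the second after the job is handed in, with the robot touching nothing.
It also fails if it takes over 54 s, if anything falls off the work surface, if the arm or the gripper's body presses on something with over 40 N, if the wrist force passes 120 N, or if a joint passes its speed limit or range.

## Working session

There is one attempt and no reset: what is moved stays moved. The work goes in short steps, Python scripts to look and compute and a tool call to move; the robot and the scene stay as the last step left them, time stands still between calls to the robot, and variables do not carry over. Pictures are saved under pics/ and viewed, about 8 in all and at most 12, crops included, and the job is handed in when it is done.

Besides the shell and the picture viewer there is one more tool, called as name(argument=value, ...) on one line, values as JSON. step_arm: Moves the arm, as the interface text tells. Its arguments: {"type":"object","properties":{"targets":{"type":"array","items":{"type":"array","items":{"type":"array","items":{"type":"number"}}}},"jaw":{"type":"number"}},"required":["targets"]}

```bash
mkdir -p pics; ls; cat > h.py <<'E'
import numpy as np, cv2, pickle
from plant import bot
def K(c):
    f=240/np.tan(np.radians(c["fov_y"])/2); return np.array([[f,0,c["cx"]],[0,f,c["cy"]],[0,0,1]])
def ray(c,uv):
    n=cv2.undistortPoints(np.array(uv,float).reshape(-1,1,2),K(c),np.array(c["dist_coeffs"],float)).reshape(-1,2)
    R=cv2.Rodrigues(np.array(c["rvec"],float))[0]; t=np.array(c["tvec"],float).ravel()
    return -R.T@t, np.c_[n,np.ones(len(n))]@R
def plane(c,uv,z):
    o,d=ray(c,uv); return o+d*((z-o[2])/d[:,2])[:,None]
def proj(c,p):
    return cv2.projectPoints(np.array(p,float).reshape(-1,1,3),np.array(c["rvec"],float),np.array(c["tvec"],float),K(c),np.array(c["dist_coeffs"],float))[0].reshape(-1,2)
def cloud(c):
    v,u=np.mgrid[0:480,0:640]; o,d=ray(c,np.c_[u.ravel(),v.ravel()])
    return (o+d*c["depth"].reshape(-1,1)).reshape(480,640,3)
E
python3 - <<'E'
from h import *
for n in("scene","top"):
    c=bot.capture(n); cv2.imwrite(f"pics/{n}0.png",c["color"][:,:,::-1]); pickle.dump(c,open(n+"0.pkl","wb"))
    o,d=ray(c,[[320,240]]);print(n,o,d,c["fov_y"],c["dist_coeffs"])
print(bot.get_obs())
E
```

```text
pics
scene [ 158.61978812 -874.70678659  593.6401431 ] [[ 0.37299362  0.79105526 -0.48495366]] 53.59582802148196 [-0.02566759  0.          0.          0.          0.        ]
top [ 373.31059077  -68.62735633 1222.8107648 ] [[ 0.1448721   0.00261922 -0.98950718]] 45.91293972925027 [0.02744976 0.         0.         0.         0.        ]
{'time': 0.1, 'joint_positions': array([ 1.08200548e+00,  3.42674743e-01,  1.52490785e+00, -2.41834315e-05,
        1.27539574e+00, -1.45965547e-01]), 'dq': array([ 2.80938438e-04, -9.74739410e-04, -6.07524543e-04,  1.28074437e-04,
       -3.76247094e-05, -7.25167635e-04]), 'tau': array([ 2.09146318e-03, -4.32000017e+01, -2.44696158e+01,  7.19683059e-02,
        5.25639486e-02, -7.08763309e-06]), 'tool_pos': array([176.2583727 , 494.10365942, 194.80798824]), 'tcp_rot': array([-1.70007402,  1.56941045, -2.04289227]), 'contact_force': array([ 0.72145002, -0.7904511 , -0.25834098]), 'moment': array([ 0.00463492, -0.00411666, -0.0065211 ]), 'grip_width': 91.94434741139384}
```

View pics/top0.png

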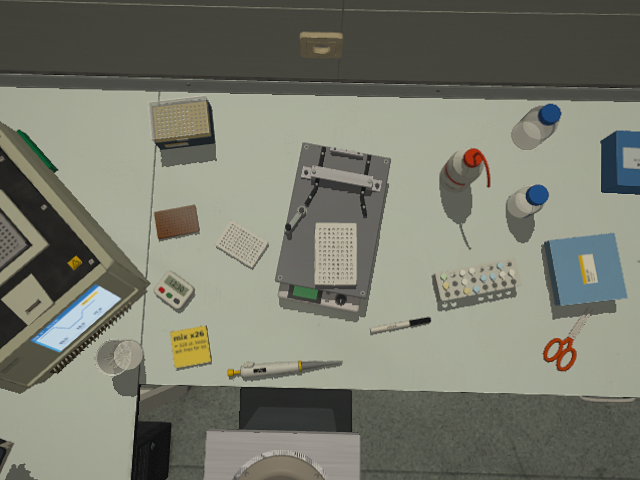

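View pics/scene0.png

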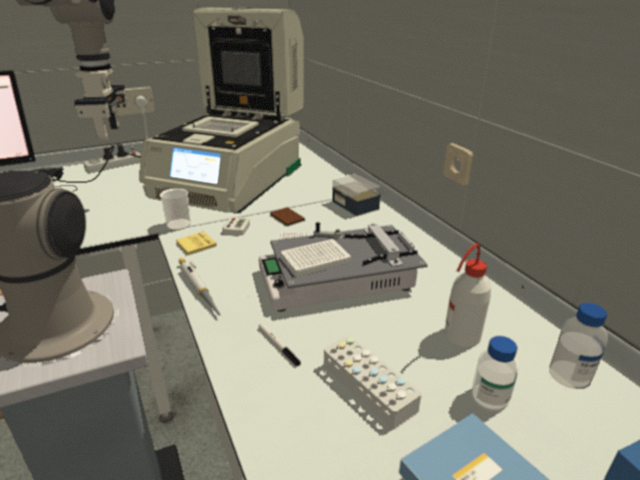

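The things like the plate are the white one on the shaker (335,254), a smaller white one on the bench (242,244), a brown one (177,222) and a tip box (183,122). The white one on the shaker is the larger of the white plates and lies on the platform, so it fits. I'll confirm in an enlarged crop and measure.

```bash
python3 - <<'E'
from h import *
c=pickle.load(open("top0.pkl","rb"));im=c["color"][:,:,::-1]
cv2.imwrite("pics/crop0.png",cv2.resize(im[130:325,205:405],None,fx=3,fy=3,interpolation=cv2.INTER_CUBIC))
P=cloud(c);hsv=cv2.cvtColor(c["color"],cv2.COLOR_RGB2HSV)
# white plate
m=((hsv[...,2]>150)&(P[...,2]>78)&(P[...,2]<98)).astype(np.uint8);m[:, :300]=0;m[:210]=0;m[295:]=0;m[:,370:]=0
m=cv2.morphologyEx(m,cv2.MORPH_CLOSE,np.ones((5,5)))
k=max(cv2.findContours(m,0,2)[0],key=cv2.contourArea)
pl=plane(c,k.reshape(-1,2),88)[:,:2].astype(np.float32);r=cv2.minAreaRect(pl);print("plate",r,cv2.boxPoints(r))
# platform top
m=((abs(P[...,2]-72)<5)&(hsv[...,1]<60)).astype(np.uint8);m[:,:260]=0;m[:,400:]=0;m[:135]=0;m[325:]=0
m|=((P[...,2]>65)&(P[...,2]<115)).astype(np.uint8)*(np.arange(640)>270)*(np.arange(640)<395)*((np.arange(480)>135)&(np.arange(480)<300))[:,None].astype(np.uint8)
m=cv2.morphologyEx(m.astype(np.uint8),cv2.MORPH_OPEN,np.ones((5,5)))
k=max(cv2.findContours(m,0,2)[0],key=cv2.contourArea)
r=cv2.minAreaRect(plane(c,k.reshape(-1,2),72)[:,:2].astype(np.float32));print("platform",r,cv2.boxPoints(r))
for uv in [(340,200),(290,200),(335,255)]:print(uv,P[uv[1],uv[0]])
E
```

```text
plate ((513.2664184570312, -97.6703109741211), (123.83281707763672, 83.06956481933594), 1.423292636871338) [[ 450.33743   -57.686256]
 [ 452.4008   -140.7302  ]
 [ 576.19543  -137.65436 ]
 [ 574.1321    -54.610428]]
platform ((588.3908081054688, -91.55697631835938), (190.36083984375, 300.0056457519531), 80.67101287841797) [[ 424.9429   -161.1626  ]
 [ 720.98065  -209.79443 ]
 [ 751.83875   -21.951355]
 [ 455.80096    26.680481]]
(340, 200) [ 627.19293237 -105.07349522   69.77674104]
(290, 200) [639.96594842   2.98698684  -0.71251549]
(335, 255) [509.78158117 -96.627006    87.01895909]
```

View pics/crop0.png

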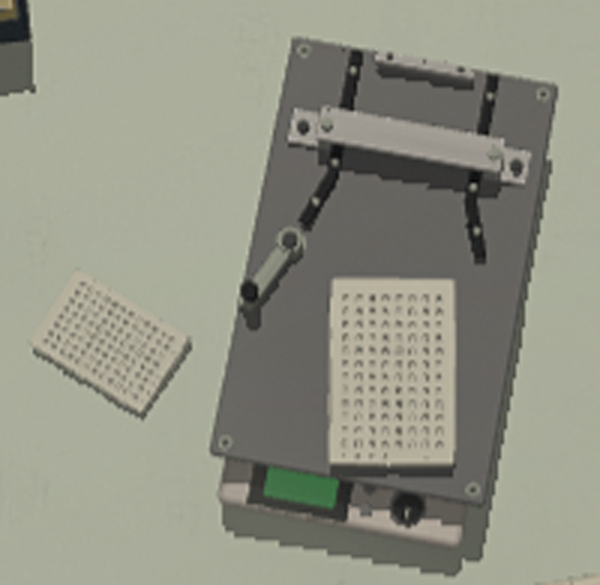

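The crop shows the white plate centred at about (392,372) of the crop. It is clearly larger than the bench look-alike at (112,343), and it sits skewed and to the right of the mouth. The clip is open, with its post at (250,290) and pivot at (290,240). The platform came out at 300.0 x 190.4 mm, so I trust that frame.

Plan: push the plate square and central from its right side with two fingertips, then push its near end home, then shut the clip.

```bash
cat >> h.py <<'E'
from scipy.spatial.transform import Rotation as Ro
A=-np.radians(9.33);C=np.array([588.4,-91.6]);S=np.array([[np.cos(A),-np.sin(A)],[np.sin(A),np.cos(A)]])
def toW(p):return C+S@np.array(p,float)
def toS(p):return S.T@(np.array(p,float)[:2]-C)
def pose():
    o=bot.get_obs();R=Ro.from_euler("xyz",o["tcp_rot"]).as_matrix();return o,R,np.array(o["tool_pos"])
def goto(x,y,h,jd,verbose=1):
    """shaker x,y ; h above platform ; jd = jaw axis angle deg in shaker frame -> tool shift m, turn deg"""
    o,R,p=pose();w=toW([x,y]);d=R.T@(np.array([*w,72+h])-p)
    cur=np.degrees(np.arctan2(R[1,1],R[0,1]));t=((-(jd+np.degrees(A)-cur))+90)%180-90
    print("shift m",np.round(d/1000,4),"turn",round(t,2),"|",round(np.linalg.norm(d)),"q6",np.round(o["joint_positions"][5],2))
def st():
    o,R,p=pose();print("t",round(o["time"],2),"shaker",toS(p).round(1),"h",round(p[2]-72,1),"jaw dir",round(np.degrees(np.arctan2(R[1,1],R[0,1])-A)%180,2),"tilt",R[:,0].round(4),"F",np.round(o["contact_force"],1),"w",round(o["grip_width"],1))
E
python3 - <<'E'
from h import *
st();o,R,p=pose();print(R.round(3))
c=pickle.load(open("top0.pkl","rb"));P=cloud(c)
print(P[290,143],P[300,120],P[385,15],P[255,100])
print("via",(R.T@(np.array([300,150,230])-p)).round(),"then",(R.T@(np.array([430,-150,230])-p)).round())
goto(-73,-92,60,0)
E
```

```text
t 0.1 shaker [-501.6  511.1] h 122.8 jaw dir 79.69 tilt [-6.0e-04 -1.2e-03 -1.0e+00] F [ 0.7 -0.8 -0.3] w 91.9
[[-0.001  0.336  0.942]
 [-0.001  0.942 -0.336]
 [-1.    -0.001 -0.   ]]
[431.51647268 292.35818028  61.43441947] [408.84979292 321.81308004 105.62006635] [246.17791264 499.08548855 119.18561987] [487.61507303 337.7689381  183.44024949]
via [ -35. -283.  232.] then [ -35. -521.  455.]
shift m [ 0.0634 -0.5166  0.5297] turn 79.69 | 743 q6 -0.15
```

step_arm(targets=[[[-0.007,-0.029,0.023,0],[-0.014,-0.058,0.046,0],[-0.021,-0.087,0.07,0],[-0.028,-0.116,0.093,0],[-0.035,-0.145,0.116,0]]], jaw=0.35)

```text
time: 0.52
tool_pos: [236.6, 316.9, 229.9]
tcp_rot: [-1.777, 1.569, -2.119]
contact_force: [1.4, 0.9, 0.6]
grip_width: 63.2
```

step_arm(targets=[[[0,-0.028,0.023,0],[0,-0.056,0.046,0],[0,-0.084,0.07,0],[0,-0.112,0.093,0],[0,-0.14,0.116,0]]])

```text
time: 0.93
tool_pos: [298.9, 144.4, 230.1]
tcp_rot: [-1.728, 1.569, -2.069]
contact_force: [2.0, 0.1, -0.7]
grip_width: 59.7
```

step_arm(targets=[[[0,-0.024,0.023,7],[0,-0.048,0.046,14],[0,-0.072,0.069,21],[0,-0.096,0.092,28],[0,-0.12,0.115,35]]])

```text
time: 1.35
tool_pos: [367.1, -8.9, 230.2]
tcp_rot: [-1.159, 1.569, -2.118]
contact_force: [0.3, 0.2, -0.3]
grip_width: 60.0
```

```bash
python3 -c "
from h import *
st();goto(-73,-92,60,0)"
```

```text
t 1.35 shaker [-231.8   45.7] h 158.2 jaw dir 44.38 tilt [-0.001  -0.0017 -1.    ] F [ 0.3  0.2 -0.3] w 60.0
shift m [0.0984 0.0173 0.2094] turn 44.38 | 232 q6 -0.84
```

step_arm(targets=[[[0,0.0035,0.04,7],[0,0.007,0.08,14],[0,0.01,0.12,21],[0,0.014,0.16,28],[0,0.017,0.2,35]]])

```text
time: 1.77
tool_pos: [496.7, -164.5, 229.9]
tcp_rot: [-0.943, 1.569, -2.519]
contact_force: [0.6, 0.5, 0.5]
grip_width: 59.5
```

```bash
python3 -c "
from h import *
st();goto(-73,-92,5,0)"
```

```text
t 1.77 shaker [-78.7 -86.9] h 157.9 jaw dir 9.01 tilt [-0.0016 -0.0012 -1.    ] F [0.6 0.5 0.5] w 59.5
shift m [0.1529 0.0051 0.0058] turn 9.01 | 153 q6 -0.46
```

step_arm(targets=[[[0.02,0.003,0.003,4.5],[0.05,0.005,0.006,9],[0.08,0.005,0.006,9],[0.1,0.005,0.006,9],[0.12,0.005,0.006,9]]])

```text
time: 2.18
tool_pos: [500.6, -170.5, 107.8]
tcp_rot: [-1.396, 1.567, -3.13]
contact_force: [-0.0, -0.3, -0.2]
grip_width: 60.0
```

```bash
python3 - <<'E'
from h import *
st();goto(-73,-92,5,0)
c=bot.capture("scene");cv2.imwrite("pics/s1.png",cv2.resize(c["color"][190:330,230:450,::-1],None,fx=3.5,fy=3.5,interpolation=cv2.INTER_CUBIC))
E
```

```text
t 2.18 shaker [-73.8 -92.1] h 35.8 jaw dir 179.98 tilt [-0.0038 -0.     -1.    ] F [-0.  -0.3 -0.2] w 60.0
shift m [ 0.0308  0.001  -0.0001] turn -0.02 | 31 q6 -0.31
```

View pics/s1.png

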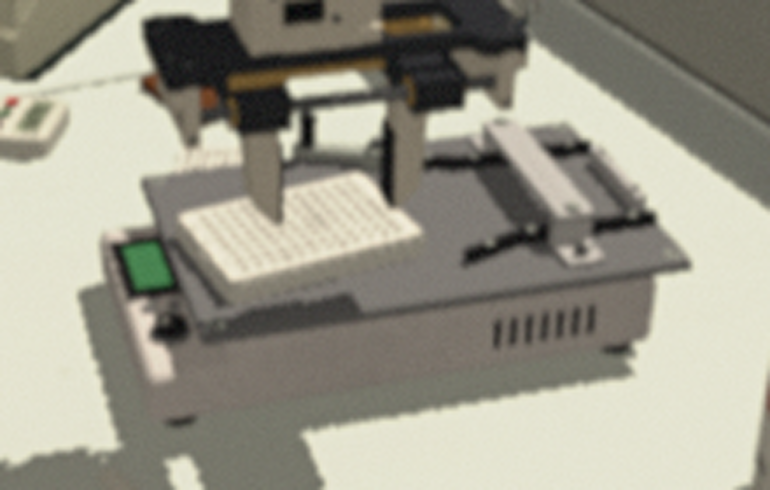

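```bash
python3 - <<'E'
from h import *
c=pickle.load(open("scene0.pkl","rb"))
for x in(-112,-104,-44,-35): print(x,proj(c,[*toW([x,-92]),108])[0])
E
```

```text
-112 [305.40320275 266.05780956]
-104 [309.43813745 265.47310541]
-44 [339.18168983 261.16049186]
-35 [343.56517484 260.52454953]
```

```bash
python3 - <<'E'
from h import *
c=pickle.load(open("scene0.pkl","rb"))
f=lambda p:((proj(c,p)-[230,190])*3.5).round()
print("plate",f([[452,-140.7,88],[576,-137.6,88],[574,-54.6,88],[450,-57.7,88]]).tolist())
print("platform",f([[424.9,-161.2,72],[721,-209.8,72],[751.8,-22,72],[455.8,26.7,72]]).tolist())
print("tips h36",f([[*toW([x,y]),108] for x in(-104,-44) for y in (-82,-92,-101)]).tolist())
c=bot.capture("top");im=c["color"][:,:,::-1]
cv2.imwrite("pics/t2.png",cv2.resize(im[130:325,235:405],None,fx=3,fy=3,interpolation=cv2.INTER_CUBIC))
E
```

```text
plate [[230.0, 280.0], [421.0, 231.0], [356.0, 170.0], [174.0, 213.0]]
platform [[199.0, 334.0], [693.0, 258.0], [566.0, 118.0], [137.0, 173.0]]
tips h36 [[273.0, 255.0], [278.0, 264.0], [282.0, 273.0], [377.0, 240.0], [382.0, 249.0], [387.0, 257.0]]
```

View pics/t2.png

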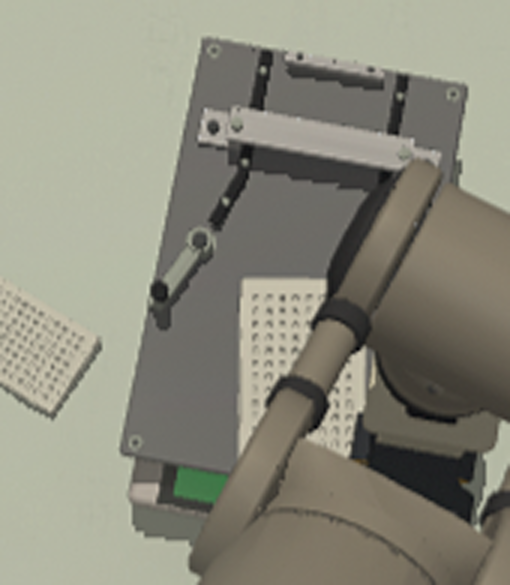

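```bash
python3 - <<'E'
from h import *
st()
c=bot.capture("scene");P=cloud(c)
s=(P[...,:2]-C)@S;h=P[...,2]-72
m=(c["depth"]>0)&(h>24)&(h<100)&(s[...,0]>-135)&(s[...,0]<-10)&(s[...,1]<-30)&(s[...,1]>-130)
for a in range(24,84,6):
    k=m&(h>=a)&(h<a+6)
    if k.sum():
        for lo,hi in((-135,-73),(-73,-10)):
            q=s[k&(s[...,0]>lo)&(s[...,0]<hi)]
            if len(q):print(a,len(q),np.percentile(q,[2,50,98],axis=0).round(1).tolist())
E
```

```text
t 2.28 shaker [-75.5 -91.5] h 34.5 jaw dir 180.0 tilt [-0.0084  0.0022 -1.    ] F [-0.7  0.   0.5] w 59.8
60 1 [[-109.2, -102.0], [-109.2, -102.0], [-109.2, -102.0]]
60 2 [[-45.5, -100.4], [-43.7, -93.8], [-42.0, -87.3]]
66 8 [[-112.6, -103.5], [-109.5, -101.8], [-106.7, -99.8]]
66 18 [[-46.4, -102.9], [-44.6, -100.2], [-36.6, -82.5]]
72 21 [[-119.5, -103.8], [-112.4, -101.9], [-106.6, -99.3]]
72 26 [[-46.2, -103.8], [-43.0, -101.2], [-33.4, -84.1]]
78 27 [[-122.5, -105.1], [-115.8, -101.5], [-106.6, -85.6]]
78 32 [[-46.4, -104.5], [-40.2, -101.0], [-30.6, -87.2]]
```

Depth and colour both show the visible finger ends about 25 mm higher than the reported TCP. The descent itself is safe, so I'll go down and recheck.

step_arm(targets=[[[0.01,0.001,0,0],[0.02,0.001,0,0],[0.025,0.001,0,0],[0.028,0.001,0,0],[0.028,0.001,0,0]]])

```text
time: 2.75
tool_pos: [500.9, -170.2, 80.1]
tcp_rot: [-1.58, 1.565, 2.969]
contact_force: [-0.3, 0.6, 0.1]
grip_width: 59.7
```

```bash
python3 - <<'E'
from h import *
st()
c=bot.capture("scene");P=cloud(c);st()
cv2.imwrite("pics/s3.png",cv2.resize(c["color"][190:300,270:400,::-1],None,fx=5,fy=5,interpolation=cv2.INTER_CUBIC))
s=(P[...,:2]-C)@S;h=P[...,2]-72
m=(c["depth"]>0)&(s[...,0]>-135)&(s[...,0]<-10)&(s[...,1]<-75)&(s[...,1]>-130)
for a in range(3,60,6):
    k=m&(h>=a)&(h<a+6)
    for lo,hi in((-135,-73),(-73,-10)):
            q=s[k&(s[...,0]>lo)&(s[...,0]<hi)]
            if len(q):print(a,len(q),np.percentile(q,[2,50,98],axis=0).round(1).tolist())
f=lambda p:((proj(c,p)-[270,190])*5).round()
print("tips",f([[*toW([x,y]),72+6] for x in(-104,-44) for y in (-82,-92,-101)]).tolist())
E
```

```text
t 2.75 shaker [-73.6 -91.8] h 8.1 jaw dir 0.0 tilt [-0.0059  0.001  -1.    ] F [-0.3  0.6  0.1] w 59.7
t 2.8 shaker [-73.3 -91.8] h 8.6 jaw dir 0.01 tilt [-5.2e-03  6.0e-04 -1.0e+00] F [ 0.7  0.3 -0.7] w 59.6
33 2 [[-43.4, -100.1], [-43.2, -97.7], [-43.0, -95.4]]
39 7 [[-111.0, -103.2], [-107.8, -102.5], [-105.4, -101.4]]
39 16 [[-44.2, -102.9], [-43.4, -99.5], [-37.7, -82.4]]
45 15 [[-116.1, -103.7], [-109.4, -102.1], [-104.6, -98.6]]
45 26 [[-44.7, -104.2], [-41.8, -101.3], [-32.9, -81.1]]
51 27 [[-120.7, -104.1], [-113.4, -101.5], [-105.1, -83.7]]
51 29 [[-44.4, -104.5], [-38.1, -100.7], [-27.7, -81.7]]
57 29 [[-121.0, -104.0], [-114.7, -101.3], [-104.8, -87.0]]
57 35 [[-44.4, -103.8], [-40.2, -100.9], [-28.2, -82.2]]
tips [[191.0, 429.0], [198.0, 442.0], [204.0, 455.0], [336.0, 407.0], [344.0, 420.0], [351.0, 432.0]]
```

View pics/s3.png

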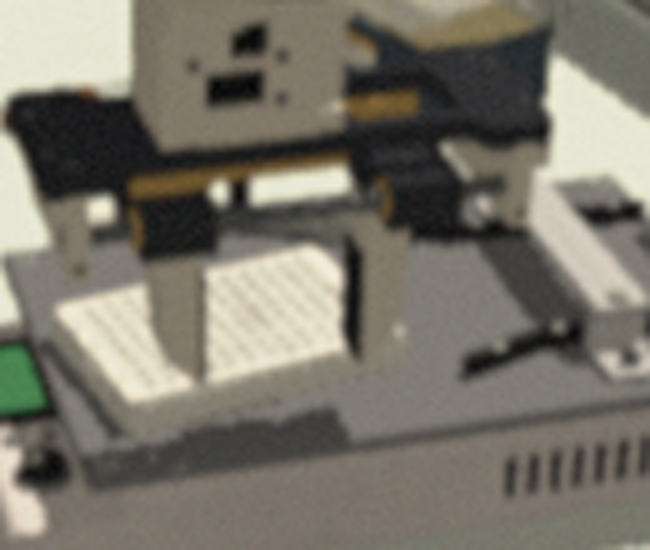

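step_arm(targets=[[[0.002,0,0,0],[0.004,0,0,0],[0.006,0,0,0],[0.008,0,0,0],[0.009,0,0,0]]])

```text
time: 3.22
tool_pos: [501.1, -170.3, 71.4]
tcp_rot: [-1.554, 1.565, 2.996]
contact_force: [-0.4, 0.5, 0.2]
grip_width: 59.9
```

```bash
cat > tips.py <<'E'
from h import *
st()
c=bot.capture("scene");P=cloud(c)
s=(P[...,:2]-C)@S;h=P[...,2]-72
p=toS(pose()[2])
m=(c["depth"]>0)&(h>4)&(h<140)
k=m&(abs(s[...,1]-p[1])<12)&(abs(s[...,0]-p[0])<55)&(s[...,1]<-70)
print("tip lowest h",np.sort(h[k])[:6].round(1))
for r,cc in(((240,248),(280,289)),((228,238),(368,378))):  # prongs
    q=np.c_[s[r[0]:r[1],cc[0]:cc[1]].reshape(-1,2),h[r[0]:r[1],cc[0]:cc[1]].ravel()]
    q=q[q[:,2]>25];print("prong",len(q),q[np.argsort(q[:,2])[:3]].round(0).tolist())
E
python3 tips.py
```

```text
t 3.22 shaker [-73.4 -91.8] h -0.6 jaw dir 0.01 tilt [-5.5e-03  8.0e-04 -1.0e+00] F [-0.4  0.5  0.2] w 59.9
tip lowest h [29.7 30.4 30.9 31.4 31.5 31.7]
prong 60 [[-160.0, -96.0, 98.0], [-160.0, -104.0, 99.0], [-161.0, -116.0, 99.0]]
prong 83 [[86.0, 34.0, 25.0], [77.0, 17.0, 25.0], [82.0, 25.0, 25.0]]
```

At reported h = -0.6 there is no contact, so the visible ends really are about 27 mm short of the reported TCP. I'll go on in small guarded steps.

step_arm(targets=[[[0.003,0,0,0],[0.006,0,0,0],[0.009,0,0,0],[0.012,0,0,0],[0.013,0,0,0]]])

```text
time: 3.68
tool_pos: [500.6, -170.1, 57.6]
tcp_rot: [-1.613, 1.564, 2.937]
contact_force: [0.4, 0.5, -0.2]
grip_width: 59.5
```

```bash
python3 tips.py
```

```text
t 3.68 shaker [-73.9 -91.7] h -14.4 jaw dir 0.0 tilt [-0.0065  0.0014 -1.    ] F [ 0.4  0.5 -0.2] w 59.5
tip lowest h [16.9 17.  17.1 17.2 18.1 18.6]
prong 69 [[-161.0, -97.0, 88.0], [-160.0, -105.0, 93.0], [-161.0, -117.0, 99.0]]
prong 95 [[73.0, 2.0, 26.0], [6.0, -109.0, 96.0], [5.0, -116.0, 98.0]]
```

step_arm(targets=[[[0.0015,0,0,0],[0.003,0,0,0],[0.0045,0,0,0],[0.006,0,0,0],[0.007,0,0,0]]])

```text
time: 4.15
tool_pos: [500.5, -170.1, 50.5]
tcp_rot: [-1.616, 1.564, 2.934]
contact_force: [0.6, -0.4, -0.4]
grip_width: 60.0
```

```bash
python3 tips.py
```

```text
t 4.15 shaker [-74.  -91.7] h -21.5 jaw dir 0.0 tilt [-0.0067  0.0014 -1.    ] F [ 0.6 -0.4 -0.4] w 60.0
tip lowest h [ 9.2  9.6 10.1 10.4 11.2 11.4]
prong 69 [[-154.0, -128.0, 105.0], [-156.0, -129.0, 105.0], [-163.0, -128.0, 106.0]]
prong 100 [[5.0, -111.0, 93.0], [5.0, -116.0, 95.0], [4.0, -113.0, 96.0]]
```

step_arm(targets=[[[0.0025,0,-0.004,0],[0.0025,0,-0.008,0],[0.0025,0,-0.012,0],[0.0025,0,-0.016,0],[0.0025,0,-0.02,0]]])

```text
time: 4.62
tool_pos: [503.7, -149.8, 47.9]
tcp_rot: [-1.615, 1.564, 2.935]
contact_force: [0.6, 0.2, -0.9]
grip_width: 59.8
```

```bash
python3 -c "
from h import *
st();goto(-73,-52,-24,0)"
```

```text
t 4.62 shaker [-74.1 -71.1] h -24.1 jaw dir 0.02 tilt [-0.0069  0.0014 -1.    ] F [ 0.6  0.2 -0.9] w 59.8
shift m [-0.0001  0.0011 -0.0191] turn 0.02 | 19 q6 -0.27
```

step_arm(targets=[[[0,0,-0.004,0],[0,0,-0.008,0],[0,0,-0.012,0],[0,0,-0.016,0],[0,0,-0.019,0]]])

```text
time: 5.03
tool_pos: [506.9, -130.5, 47.9]
tcp_rot: [-1.615, 1.564, 2.935]
contact_force: [0.6, -0.2, 0.0]
grip_width: 59.7
```

```bash
cat > plate.py <<'E'
from h import *
import sys
def plate(tag="",n="top"):
    c=bot.capture(n);hsv=cv2.cvtColor(c["color"],cv2.COLOR_RGB2HSV);P=cloud(c)
    s=(P[...,:2]-C)@S
    m=((hsv[...,2]>140)&(abs(P[...,2]-87)<7)&(abs(s[...,0])<160)&(abs(s[...,1])<94)).astype(np.uint8)
    m=cv2.morphologyEx(m,cv2.MORPH_CLOSE,np.ones((5,5)))
    k=max(cv2.findContours(m,0,2)[0],key=cv2.contourArea).reshape(-1,2)
    q=(plane(c,k,88)[:,:2]-C)@S;r=cv2.minAreaRect(q.astype(np.float32))
    print("plate shaker",np.round(r[0],1),np.round(r[1],1),round(r[2],2),"corners",cv2.boxPoints(r).round(1).tolist())
    return c,q
if __name__=="__main__":
    st();plate()
E
python3 plate.py
```

```text
t 5.03 shaker [-74.1 -51.6] h -24.1 jaw dir 0.03 tilt [-0.0068  0.0014 -1.    ] F [ 0.6 -0.2  0. ] w 59.7
plate shaker [-86.7  -1.9] [26.3 46.2] 86.79 corners [[-110.5, -13.699999809265137], [-64.4000015258789, -16.299999237060547], [-62.900001525878906, 9.899999618530273], [-109.0, 12.5]]
```

step_arm(targets=[[[0,0,0.006,0],[-0.002,0,0.014,0],[-0.03,0,0.016,0],[-0.065,0,0.016,0],[-0.1,0,0.016,0]]])

```text
time: 5.5
tool_pos: [504.2, -147.0, 148.7]
tcp_rot: [-1.676, 1.562, 2.873]
contact_force: [1.1, -0.6, 0.3]
grip_width: 59.7
```

```bash
python3 -c "
from plate import *
st();goto(-175,0,76,90);plate(n='scene')"
```

```text
t 5.5 shaker [-74.1 -68.4] h 76.7 jaw dir 179.97 tilt [-0.0087  0.0024 -1.    ] F [ 1.1 -0.6  0.3] w 59.7
shift m [ 0.0017 -0.1009 -0.0683] turn 89.97 | 122 q6 -0.26
plate shaker [-60.6  14.6] [121.1 138.8] 89.89 corners [[-130.10000610351562, -45.900001525878906], [8.699999809265137, -46.099998474121094], [8.899999618530273, 75.0], [-129.89999389648438, 75.30000305175781]]
```

step_arm(targets=[[[0,-0.02,-0.014,7],[0,-0.04,-0.028,14],[0,-0.06,-0.042,21],[0,-0.08,-0.055,28],[0,-0.1,-0.068,35]]])

```text
time: 5.97
tool_pos: [419.6, -65.4, 155.9]
tcp_rot: [1.611, 1.566, -0.741]
contact_force: [0.3, -0.4, 0.9]
grip_width: 59.7
```

step_arm(targets=[[[0,0,0,7],[0,0,0,14],[0,0,0,21],[0,0,0,28],[0,0,0,35]]])

```text
time: 6.38
tool_pos: [419.7, -66.2, 156.1]
tcp_rot: [2.257, 1.565, -0.712]
contact_force: [0.1, -0.4, 0.3]
grip_width: 59.6
```

step_arm(targets=[[[0,0,0,7],[0,0,0,14],[0,0,0,20],[0,0,0,20],[0,0,0,20]]])

```text
time: 6.8
tool_pos: [419.7, -66.7, 156.1]
tcp_rot: [2.602, 1.565, -0.714]
contact_force: [0.0, -0.4, 0.0]
grip_width: 59.7
```

```bash
python3 - <<'E'
from plate import *
st();c,q=plate()
cv2.imwrite("pics/t4.png",cv2.resize(c["color"][130:325,235:405,::-1],None,fx=3,fy=3,interpolation=cv2.INTER_CUBIC))
goto(-160,0,-10,90)
E
```

```text
t 6.8 shaker [-170.5   -2.8] h 84.1 jaw dir 89.36 tilt [ 0.0044 -0.0038 -1.    ] F [ 0.  -0.4  0. ] w 59.7
plate shaker [-44.    3.7] [84.4 83.4] 89.77 corners [[-85.80000305175781, -38.29999923706055], [-2.5, -38.70000076293945], [-2.0999999046325684, 45.70000076293945], [-85.5, 46.0]]
shift m [ 0.0941 -0.0031 -0.0101] turn -0.63 | 95 q6 1.41
```

View pics/t4.png

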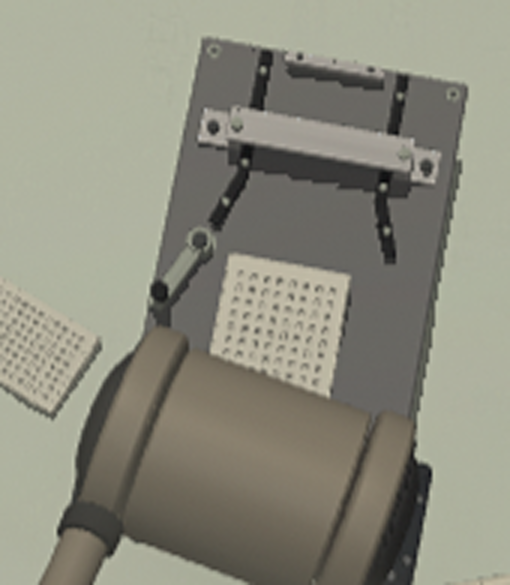

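The picture shows the plate square and nearly central: far edge at about (290,262), 0.2° skew, y = +3.7 mm. The clip is still open at (160,290). Next I go down behind the near end.

step_arm(targets=[[[0.02,-0.006,-0.009,-0.6],[0.04,-0.006,-0.009,-0.6],[0.06,-0.006,-0.009,-0.6],[0.08,-0.006,-0.009,-0.6],[0.095,-0.006,-0.009,-0.6]]])

```text
time: 7.27
tool_pos: [429.4, -62.7, 59.7]
tcp_rot: [2.486, 1.566, -0.816]
contact_force: [-0.2, -0.1, -0.7]
grip_width: 59.6
```

step_arm(targets=[[[0.003,0,0,0],[0.006,0,0,0],[0.009,0,0,0],[0.012,0,0,0],[0.013,0,0,0]]])

```text
time: 7.68
tool_pos: [429.9, -62.9, 47.1]
tcp_rot: [2.577, 1.565, -0.724]
contact_force: [1.5, -0.4, 0.7]
grip_width: 59.6
```

```bash
python3 -c "
from h import *
st();goto(-100,3,-24,90);goto(1.5,0,-24,90)"
```

```text
t 7.68 shaker [-161.1    2.7] h -24.9 jaw dir 90.17 tilt [ 0.0043 -0.0038 -1.    ] F [ 1.5 -0.4  0.7] w 59.6
shift m [-0.0006 -0.0002 -0.0611] turn 0.17 | 61 q6 1.41
shift m [-1.000e-04  3.100e-03 -1.626e-01] turn 0.17 | 163 q6 1.41
```

step_arm(targets=[[[0,0,-0.006,0],[0,0,-0.012,0],[0,0,-0.018,0],[0,0,-0.024,0],[0,0,-0.03,0]]])

```text
time: 8.1
tool_pos: [460.3, -67.8, 47.3]
tcp_rot: [2.588, 1.565, -0.713]
contact_force: [-0.5, 0.5, -0.3]
grip_width: 59.7
```

step_arm(targets=[[[0,0,-0.006,0],[0,0,-0.012,0],[0,0,-0.018,0],[0,0,-0.024,0],[0,0,-0.03,0]]])

```text
time: 8.52
tool_pos: [490.5, -72.6, 47.4]
tcp_rot: [2.586, 1.565, -0.716]
contact_force: [0.1, -0.2, 0.3]
grip_width: 59.6
```

```bash
python3 -c "
from plate import *
st();goto(-45,1,-24,90);plate()"
```

```text
t 8.52 shaker [-99.7   2.8] h -24.6 jaw dir 90.17 tilt [ 0.0045 -0.0039 -1.    ] F [ 0.1 -0.2  0.3] w 59.6
shift m [-0.0003  0.002  -0.0547] turn 0.17 | 55 q6 1.43
plate shaker [15.9  4.3] [42.  84.3] 0.02 corners [[-5.199999809265137, 46.400001525878906], [-5.099999904632568, -37.900001525878906], [36.900001525878906, -37.900001525878906], [36.79999923706055, 46.5]]
```

step_arm(targets=[[[0,0.001,-0.005,0],[0,0.002,-0.01,0],[0,0.003,-0.015,0],[0,0.004,-0.02,0],[0,0.004,-0.025,0]]])

```text
time: 8.98
tool_pos: [516.3, -81.2, 47.8]
tcp_rot: [2.68, 1.563, -0.622]
contact_force: [0.3, -0.1, -0.9]
grip_width: 59.6
```

```bash
python3 -c "
from plate import *
st();goto(-45,0,-24,90);plate()"
```

```text
t 8.98 shaker [-72.8  -1.4] h -24.2 jaw dir 90.15 tilt [ 0.0061 -0.0043 -1.    ] F [ 0.3 -0.1 -0.9] w 59.6
shift m [-0.     -0.0014 -0.0278] turn 0.15 | 28 q6 1.43
plate shaker [52.  -0.5] [85.6 31.2] 82.61 corners [[31.0, -41.0], [61.900001525878906, -45.0], [72.9000015258789, 39.900001525878906], [42.0, 43.900001525878906]]
```

step_arm(targets=[[[0,0,-0.005,0],[0,0,-0.01,0],[0,0,-0.015,0],[0,0,-0.02,0],[0,0,-0.025,0]]])

```text
time: 9.45
tool_pos: [542.5, -85.5, 48.1]
tcp_rot: [2.736, 1.562, -0.566]
contact_force: [-0.3, 0.6, -0.0]
grip_width: 59.7
```

```bash
python3 - <<'E'
from plate import *
st();c,q=plate();goto(1.5,0,-24,90)
cv2.imwrite("pics/t5.png",cv2.resize(c["color"][130:325,235:405,::-1],None,fx=3,fy=3,interpolation=cv2.INTER_CUBIC))
E
```

```text
t 9.45 shaker [-46.3  -1.4] h -23.9 jaw dir 90.15 tilt [ 0.0074 -0.0047 -1.    ] F [-0.3  0.6 -0. ] w 59.7
plate shaker [ 86.2 -44.2] [53.6 20.1] 88.3 corners [[75.4000015258789, -70.69999694824219], [95.4000015258789, -71.30000305175781], [97.0, -17.700000762939453], [77.0, -17.100000381469727]]
shift m [ 0.0006 -0.0014 -0.0467] turn 0.15 | 47 q6 1.44
```

View pics/t5.png

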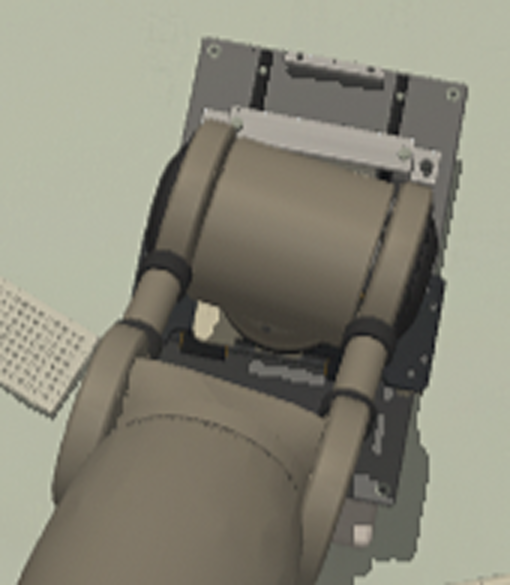

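step_arm(targets=[[[0,0,-0.004,0],[0,0,-0.008,0],[0,0,-0.012,0],[0,0,-0.016,0],[0,0,-0.02,0]]])

```text
time: 9.92
tool_pos: [563.7, -89.0, 48.4]
tcp_rot: [2.781, 1.561, -0.521]
contact_force: [-0.6, 0.8, -0.2]
grip_width: 59.7
```

step_arm(targets=[[[0,0,-0.004,0],[0,0,-0.008,0],[0,0,-0.012,0],[0,0,-0.015,0],[0,0,-0.018,0]]])

```text
time: 10.33
tool_pos: [581.7, -91.9, 48.5]
tcp_rot: [2.773, 1.561, -0.529]
contact_force: [-0.2, -0.2, -0.2]
grip_width: 59.7
```

```bash
python3 -c "
from h import *
st();goto(1.5,0,-24,90)"
```

```text
t 10.33 shaker [-6.6 -1.4] h -23.5 jaw dir 90.15 tilt [ 0.0085 -0.005  -1.    ] F [-0.2 -0.2 -0.2] w 59.7
shift m [ 0.0006 -0.0014 -0.0081] turn 0.15 | 8 q6 1.45
```

Now the last 8 mm, slowly, watching for the stop's force.

step_arm(targets=[[[0,0,-0.0015,0],[0,0,-0.003,0],[0,0,-0.0045,0],[0,0,-0.006,0],[0,0,-0.007,0]]])

```text
time: 10.75
tool_pos: [588.8, -93.0, 48.6]
tcp_rot: [2.778, 1.561, -0.524]
contact_force: [-1.2, 0.7, 0.8]
grip_width: 59.5
```

step_arm(targets=[[[0,0,-0.0005,0],[0,0,-0.001,0],[0,0,-0.0015,0],[0,0,-0.0015,0],[0,0,-0.0015,0]]])

```text
time: 11.17
tool_pos: [589.5, -93.1, 48.6]
tcp_rot: [2.72, 1.562, -0.582]
contact_force: [-4.3, 0.2, 3.1]
grip_width: 60.1
```

```bash
python3 -c "
from h import *
st()"
```

```text
t 11.17 shaker [ 1.3 -1.3] h -23.4 jaw dir 90.15 tilt [ 0.0071 -0.0047 -1.    ] F [-4.3  0.2  3.1] w 60.1
```

step_arm(targets=[[[0,0,-0.0005,0],[0,0,-0.001,0],[0,0,-0.001,0],[0,0,-0.001,0],[0,0,-0.001,0]]])

```text
time: 11.58
tool_pos: [589.5, -93.1, 48.6]
tcp_rot: [2.59, 1.564, -0.712]
contact_force: [-7.2, 1.2, 4.2]
grip_width: 59.9
```

```bash
python3 -c "
from h import *
st();goto(-25,0,66,90)"
```

```text
t 11.58 shaker [ 1.3 -1.3] h -23.4 jaw dir 90.15 tilt [ 0.005  -0.0043 -1.    ] F [-7.2  1.2  4.2] w 59.9
shift m [-0.0896 -0.0011  0.0258] turn 0.15 | 93 q6 1.45
```

The TCP stalled at 1.3, as predicted for home, while the force rose from 4 to 7 N, so the plate is against the stop. I'll back off, then check the plate and clip post.

step_arm(targets=[[[0,0,0.01,0],[0,0,0.02,0],[-0.03,0,0.03,0],[-0.06,0,0.05,0],[-0.09,0,0.08,0]]])

```text
time: 12.0
tool_pos: [512.0, -80.5, 138.4]
tcp_rot: [2.74, 1.562, -0.562]
contact_force: [-0.5, -0.2, 0.8]
grip_width: 59.6
```

step_arm(targets=[[[0,0,0.02,0],[0,0,0.04,0],[0,0,0.06,0],[0,0,0.08,0],[0,0,0.1,0]]], jaw=1.0)

```text
time: 12.42
tool_pos: [413.4, -64.7, 138.0]
tcp_rot: [2.812, 1.559, -0.49]
contact_force: [0.6, -0.9, 0.1]
grip_width: 31.0
```

```bash
python3 - <<'E'
from plate import *
st();c=bot.capture("top");s=bot.capture("scene")
a=cv2.resize(c["color"][130:280,265:405,::-1],None,fx=2.85,fy=2.85,interpolation=cv2.INTER_CUBIC)
b=cv2.resize(s["color"][200:320,250:440,::-1],(400,253),interpolation=cv2.INTER_CUBIC)
o=np.zeros((428,800,3),np.uint8);o[:a.shape[0],:a.shape[1]]=a[:428];o[:253,400:]=b;cv2.imwrite("pics/m6.png",o)
P=cloud(c);ss=(P[...,:2]-C)@S;h=P[...,2]-72
hsv=cv2.cvtColor(c["color"],cv2.COLOR_RGB2HSV)
m=(hsv[...,2]>140)&(abs(h-15)<6)&(abs(ss[...,1])<50)&(ss[...,0]<73)&(ss[...,0]>-140)
q=ss[m];print("plate visible pts",m.sum(),np.percentile(q,[1,99],axis=0).round(1))
m=(h>24)&(h<42)&(ss[...,0]<0)&(ss[...,1]>50)&(ss[...,1]<110)&(ss[...,0]>-60);print("post",m.sum(),ss[m].mean(0).round(1),h[m].max())
m=(hsv[...,2]<60);m&=(np.hypot(*(np.moveaxis(ss,-1,0)-np.array([-37,91])[:,None,None]))<25)
uv=np.argwhere(m)[:,::-1];print("dark",len(uv),uv.mean(0),((plane(c,[uv.mean(0)],72+32)[0,:2]-C)@S).round(1))
goto(-17,111,30,90)
E
```

```text
t 12.42 shaker [-177.    -1.8] h 66.0 jaw dir 90.14 tilt [ 0.0107 -0.0057 -0.9999] F [ 0.6 -0.9  0.1] w 31.0
plate visible pts 1010 [[ 12.8 -40.7]
 [ 68.1  41.5]]
post 33 [-38.9  86.4] 37.05733800984058
dark 75 [290.18666667 229.68      ] [-45.4  79.8]
shift m [ 0.0368 -0.1122 -0.1618] turn 0.14 | 200 q6 1.4
```

View pics/m6.png

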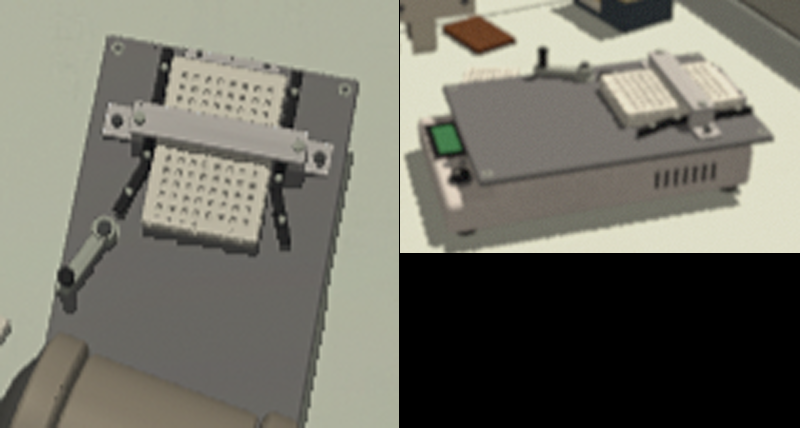

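The plate is home and flat under the bridge: near edge at about (200,240), far end on the stop at (230,62), y about 0.4. The clip post is at (66,275). Fingers are closing, and I move to the outer side of the post.

step_arm(targets=[[[0,-0.022,-0.032,0],[0,-0.044,-0.064,0],[0,-0.066,-0.096,0],[0,-0.09,-0.13,0],[0,-0.112,-0.162,0]]])

```text
time: 12.93
tool_pos: [592.9, 21.8, 139.0]
tcp_rot: [2.886, 1.559, -0.416]
contact_force: [0.4, -1.1, 0.4]
grip_width: 0.3
```

step_arm(targets=[[[0.015,0,0,0],[0.03,0,0,0],[0.045,0,0,0],[0.055,0,0,0],[0.06,0,0,0]]])

```text
time: 13.35
tool_pos: [593.7, 21.6, 77.3]
tcp_rot: [2.867, 1.56, -0.435]
contact_force: [-0.2, -0.1, 0.5]
grip_width: 0.6
```

```bash
python3 -c "
from h import *
st();goto(-17,111,-14,90)
bot.capture('scene')
"
```

```text
t 13.35 shaker [-13.1 112.6] h 5.3 jaw dir 90.14 tilt [ 0.0101 -0.0047 -0.9999] F [-0.2 -0.1  0.5] w 0.6
shift m [0.0193 0.0015 0.0041] turn 0.14 | 20 q6 1.64
```

```bash
python3 - <<'E'
from h import *
c=bot.capture("scene");P=cloud(c)
s=(P[...,:2]-C)@S;h=P[...,2]-72;p=toS(pose()[2])
k=(c["depth"]>0)&(h>4)&(h<100)&(abs(s[...,1]-p[1])<20)&(abs(s[...,0]-p[0])<30)
print(k.sum(),np.sort(h[k])[:10].round(1))
for a in range(10,90,8):
    q=s[k&(h>=a)&(h<a+8)]
    if len(q):print(a,len(q),q.min(0).round(1),q.max(0).round(1))
cv2.imwrite("pics/s7.png",cv2.resize(c["color"][180:260,270:400,::-1],None,fx=5,fy=5,interpolation=cv2.INTER_CUBIC))
E
```

```text
134 [36.  36.4 36.8 37.6 38.2 38.5 39.7 39.8 39.9 40.2]
34 14 [-25.3 102.7] [ -4.7 118.2]
42 25 [-26.2  96.9] [ -4.5 126.5]
50 44 [-26.6  94.2] [ -2.9 129.7]
58 35 [-26.8  94.1] [ -3.3 128.8]
66 13 [-26.   92.6] [ -4.2 131.2]
74 3 [-26.2 126.5] [-25.8 128. ]
```

View pics/s7.png

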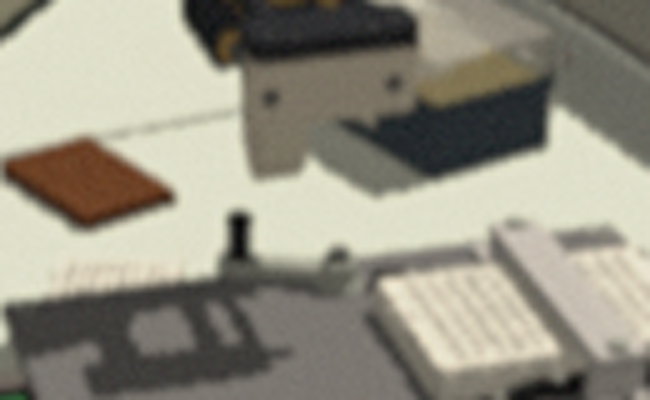

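Fingertips end near h = 34 at reported 5.3, so the offset is still about 28 mm. They are clear to the outside of the post, whose cap is at (238,215).

step_arm(targets=[[[0.002,-0.005,0,0],[0.006,-0.005,0,0],[0.01,-0.005,0,0],[0.014,-0.005,0,0],[0.018,-0.005,0,0]]])

```text
time: 13.87
tool_pos: [594.7, 26.3, 60.2]
tcp_rot: [2.885, 1.559, -0.417]
contact_force: [0.2, -0.7, -0.2]
grip_width: 0.2
```

step_arm(targets=[[[0,0,0.004,0],[0,0,0.008,0],[0,0,0.012,0],[0,0,0.016,0],[0,0,0.02,0]]])

```text
time: 14.28
tool_pos: [574.6, 29.6, 60.2]
tcp_rot: [2.897, 1.559, -0.405]
contact_force: [-1.0, 0.2, 0.2]
grip_width: 0.3
```

```bash
python3 -c "
from h import *
st();goto(-43,89,-13,90);goto(-45,66,-13,90)
"
```

```text
t 14.28 shaker [-33.3 117.4] h -11.8 jaw dir 90.12 tilt [ 0.0112 -0.0048 -0.9999] F [-1.   0.2  0.2] w 0.3
shift m [0.0012 0.0283 0.0098] turn 0.12 | 30 q6 1.65
shift m [0.0012 0.0513 0.0118] turn 0.12 | 53 q6 1.65
```

step_arm(targets=[[[0.001,0.006,0.002,0],[0.001,0.012,0.004,0],[0.001,0.018,0.006,0],[0.001,0.023,0.008,0],[0.001,0.028,0.01,0]]])

```text
time: 14.7
tool_pos: [560.2, 2.8, 59.4]
tcp_rot: [2.917, 1.558, -0.385]
contact_force: [0.8, 0.5, 1.5]
grip_width: 0.2
```

step_arm(targets=[[[0,0.005,0.001,0],[0,0.01,0.002,0],[0,0.015,0.002,0],[0,0.02,0.002,0],[0,0.024,0.001,0]]])

```text
time: 15.12
tool_pos: [555.5, -21.3, 59.5]
tcp_rot: [2.925, 1.557, -0.378]
contact_force: [1.9, 2.2, 1.5]
grip_width: 0.3
```

```bash
python3 -c "
from h import *
st();goto(-41,42,-13,90);goto(-35,24,-13,90)
c=bot.capture('scene');P=cloud(c);s=(P[...,:2]-C)@S;h=P[...,2]-72
m=(c['depth']>0)&(h>13)&(h<33)&(c['color'].max(-1)<70)&(s[...,0]<12)&(s[...,0]>-70)&(s[...,1]<100)&(s[...,1]>0)
print('post',m.sum(),np.median(s[m],0) if m.sum() else '')
"
```

```text
t 15.12 shaker [-43.8  64.1] h -12.5 jaw dir 90.09 tilt [ 0.0124 -0.0049 -0.9999] F [1.9 2.2 1.5] w 0.3
shift m [ 0.0006  0.0221 -0.0028] turn 0.09 | 22 q6 1.56
shift m [ 0.0008  0.0401 -0.0088] turn 0.09 | 41 q6 1.56
post 30 [-40.01220454  41.48453047]
```

The post is following, now at about 212°. I'll continue round.

step_arm(targets=[[[0,0.005,0,0],[0,0.01,-0.001,0],[0,0.015,-0.002,0],[0,0.019,-0.003,0],[0,0.022,-0.003,0]]])

```text
time: 15.58
tool_pos: [554.7, -44.8, 59.3]
tcp_rot: [2.862, 1.558, -0.442]
contact_force: [0.1, 0.1, 0.7]
grip_width: 0.6
```

step_arm(targets=[[[0,0.004,-0.001,0],[0,0.008,-0.002,0],[0,0.012,-0.003,0],[0,0.016,-0.005,0],[0,0.018,-0.007,0]]])

```text
time: 16.0
tool_pos: [558.7, -64.2, 59.4]
tcp_rot: [2.855, 1.558, -0.449]
contact_force: [-0.6, 0.4, -0.2]
grip_width: 0.5
```

```bash
python3 -c "
from h import *
st();goto(-14,22,-13,90)
c=bot.capture('scene');P=cloud(c);s=(P[...,:2]-C)@S;h=P[...,2]-72
m=(c['depth']>0)&(h>13)&(h<33)&(c['color'].max(-1)<70)&(s[...,0]<12)&(s[...,0]>-70)&(s[...,1]<100)&(s[...,1]>0)
print('post',m.sum(),np.median(s[m],0) if m.sum() else '')
"
```

```text
t 16.0 shaker [-33.7  22.2] h -12.6 jaw dir 90.03 tilt [ 0.0111 -0.0053 -0.9999] F [-0.6  0.4 -0.2] w 0.5
shift m [ 0.0007  0.0002 -0.0197] turn 0.03 | 20 q6 1.49
post 16 [-18.28436782  21.71703847]
```

step_arm(targets=[[[0,0,-0.004,0],[0,0,-0.008,0],[0,0,-0.012,0],[0,0,-0.015,0],[0,0,-0.017,0]]])

```text
time: 16.47
tool_pos: [576.5, -67.3, 59.6]
tcp_rot: [2.869, 1.558, -0.435]
contact_force: [-1.0, -0.3, 0.6]
grip_width: 0.5
```

step_arm(targets=[[[0,0,-0.001,0],[0,0,-0.002,0],[0,0,-0.003,0],[0,0,-0.004,0],[0,0,-0.004,0]]])

```text
time: 16.88
tool_pos: [580.0, -67.7, 59.6]
tcp_rot: [2.851, 1.559, -0.453]
contact_force: [-2.3, -0.5, 0.6]
grip_width: 0.3
```

```bash
python3 -c "
from h import *
st()
c=bot.capture('scene');P=cloud(c);s=(P[...,:2]-C)@S;h=P[...,2]-72
m=(c['depth']>0)&(h>13)&(h<33)&(c['color'].max(-1)<70)&(s[...,0]<12)&(s[...,0]>-70)&(s[...,1]<100)&(s[...,1]>0)
print('post',m.sum(),np.median(s[m],0) if m.sum() else '')
"
```

```text
t 16.88 shaker [-12.2  22.2] h -12.4 jaw dir 90.03 tilt [ 0.0108 -0.0052 -0.9999] F [-2.3 -0.5  0.6] w 0.3
post 22 [ 1.99330284 15.26786366]
```

Force is rising near the limit. I'll press slightly further to make sure it is shut.

step_arm(targets=[[[0,0,-0.001,0],[0,0,-0.002,0],[0,0,-0.002,0],[0,0,-0.002,0],[0,0,-0.002,0]]])

```text
time: 17.35
tool_pos: [580.3, -67.8, 59.4]
tcp_rot: [2.731, 1.562, -0.573]
contact_force: [-7.7, -0.0, 3.4]
grip_width: 0.7
```

```bash
python3 -c "
from h import *
st()"
```

```text
t 17.35 shaker [-11.9  22.1] h -12.6 jaw dir 90.03 tilt [ 0.0073 -0.0047 -1.    ] F [-7.7 -0.   3.4] w 0.7
```

It stalled at 7.7 N, so the clip is at its limit. I'll retreat straight back and up, then check.

step_arm(targets=[[[0,0,0.01,0],[0,0,0.025,0],[-0.02,0,0.05,0],[-0.05,0,0.08,0],[-0.08,0,0.11,0]]])

```text
time: 17.77
tool_pos: [471.3, -49.6, 137.7]
tcp_rot: [2.751, 1.563, -0.553]
contact_force: [-0.0, -1.5, 0.7]
grip_width: 0.5
```

step_arm(targets=[[[-0.01,0,0.012,0],[-0.02,0,0.025,0],[-0.03,0,0.037,0],[-0.03,0,0.05,0],[-0.03,0,0.05,0]]])

```text
time: 18.18
tool_pos: [421.0, -41.0, 168.2]
tcp_rot: [2.836, 1.561, -0.468]
contact_force: [0.7, -0.3, 0.3]
grip_width: 0.0
```

```bash
python3 - <<'E'
from plate import *
st();c=bot.capture("top");s=bot.capture("scene")
a=cv2.resize(c["color"][130:280,265:405,::-1],None,fx=2.85,fy=2.85,interpolation=cv2.INTER_CUBIC)
b=cv2.resize(s["color"][200:320,250:440,::-1],(400,253),interpolation=cv2.INTER_CUBIC)
o=np.zeros((428,800,3),np.uint8);o[:a.shape[0],:a.shape[1]]=a[:428];o[:253,400:]=b;cv2.imwrite("pics/m8.png",o)
P=cloud(c);ss=(P[...,:2]-C)@S;h=P[...,2]-72;hsv=cv2.cvtColor(c["color"],cv2.COLOR_RGB2HSV)
m=(hsv[...,2]>140)&(abs(h-15)<6)&(abs(ss[...,1])<50)&(ss[...,0]<73)&(ss[...,0]>8)
print("plate pts",np.percentile(ss[m],[1,99],axis=0).round(1), "h",np.median(h[m]).round(1))
m2=(hsv[...,2]>140)&(abs(h-15)<8)&(abs(ss[...,1])<36)&(ss[...,0]>100)&(ss[...,0]<150);print("far part",np.percentile(ss[m2],[1,99],axis=0).round(1),np.median(h[m2]).round(1))
print("post",((plane(c,[[0,0]],104))*0)[0,0], [ (k.sum(),ss[k].mean(0).round(1)) for k in [(h>22)&(h<42)&(abs(ss[...,0])<22)&(ss[...,1]>0)&(ss[...,1]<50)]])
c0=pickle.load(open("top0.pkl","rb"));d=np.abs(c["color"].astype(int)-c0["color"]).max(-1)>50
for n,(x0,x1,y0,y1) in dict(rack=(430,525,255,310),marker=(365,435,312,338),timer=(150,198,265,315),small=(215,270,220,268)).items():print(n,"changed px",d[y0:y1,x0:x1].sum())
E
```

```text
t 18.18 shaker [-173.4   22.8] h 96.2 jaw dir 90.04 tilt [ 0.009  -0.0045 -0.9999] F [ 0.7 -0.3  0.3] w 0.0
plate pts [[ 12.7 -40.8]
 [ 68.1  41.7]] h 15.1
far part [[100.4 -35.1]
 [145.6  35.1]] 15.0
post 0.0 [(np.int64(32), array([ 2.7, 21.5]))]
rack changed px 0
marker changed px 0
timer changed px 0
small changed px 284
```

View pics/m8.png

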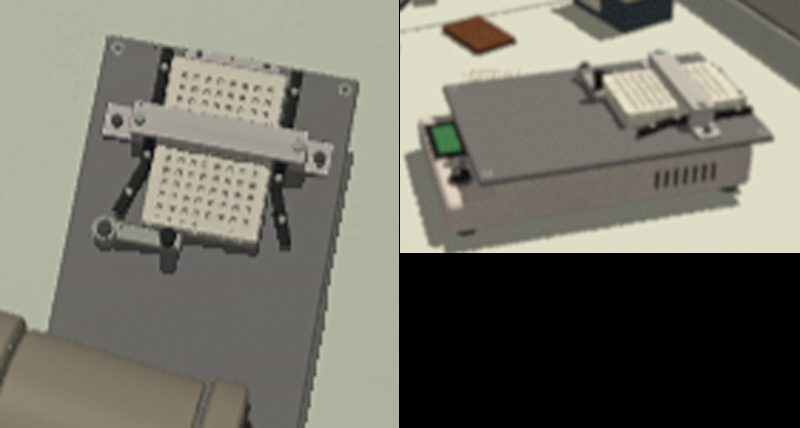

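The clip is shut across the plate's front, with its post at (168,237), measured at (2.7, 21.5) against an ideal of (3, 22). The plate is home and flat. I'm handing in.

```bash
python3 -c "
from h import *
print(bot.close_job())"
```

```text
the job is handed in; nothing more can be done
None
```

The plate is fully home against the end stop and the swing clip is shut across its front. I handed the job in after about 18 s of robot time. I pushed the plate square from its right side with two fingertips, pushed its near end home under the bridge, then swung the clip shut by its post with closed fingertips.

**Last checks**
- **Plate:** The push stalled where home was predicted, and the force rose to about 7 N. In the last picture the near edge is at about x = 12 mm and the plate is central. Its top measured 15 mm above the platform both in front of the bridge and behind it, so it is flat.
- **Clip:** The post measured (2.7, 21.5) mm, against (3, 22) for shut. It stalled at its limit at 7.7 N and stayed put after I withdrew.
- **Things to leave alone:** The rack, marker and timer show no changed pixels.

**Checks that disagreed or stayed open**
- **Finger length:** The real fingertips ended about 28 mm short of the reported TCP. I saw this in depth and colour, and again when there was no contact at the platform's height, so I corrected for it in small guarded steps.
- **Small white look-alike plate:** 284 pixels changed round it. This is most likely the arm covering or shading it, since nothing went near it, but I did not check further.

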